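# Put the laundry shelf's jug, cup and brush back on their own pads

## Robot

A 6-joint arm with a two-finger parallel gripper is mounted at the origin on the work surface. World frame = base frame: x ahead of the robot, y to its left, z up, the work surface at z = 0. Lengths are in m, angles in rad, forces in N, time in s.
With the tool pointing down it reaches from about 0.35 to 0.975 m from the base axis. Payload 4.9 kg.
Tool frame: the origin (TCP) lies on the centre line of the jaws, within the pads' length; the fingertips stand 17 mm ahead of it and the grasp point (between the pads) lies 2 mm behind it; x points along the fingers, y is the direction in which the jaws open and shut, and the axes are right-handed (so a half turn about x gives the same grasp; the last joint's range is limited). The gripper opens to 85 mm and grips with 20 to 120 N. Pads are 22 mm wide; open, the fingers measure 114 mm over their backs; the gripper's body (76 mm by 85 mm) begins 54 mm behind the grasp point. The pads swing forward as they close: fully open they stand 13 mm farther back than shut.
Start: joints at [-1.435, 0.053, 1.613, -0, 1.476, -0.119], TCP at [0.158, -0.605, 0.248] pointing down, gripper open.
Joint ranges: [-3.01, 3.01], [-1.01, 2.22], [0.06, 2.58], [-1.02, 4.17], [0.09, 2.62], [-3.14, 3.14]. Speed limits (rad/s): [2.57, 2.57, 3.14, 3.14, 3.14, 3.14].

## Interface

Orientations are given as a unit quaternion [w, x, y, z].
In Python, from plant import status, viewer, manip gives the robot as it stands.
- The arm moves only by the tool drive_tool, never from a script. Its argument "plan" is a list of rows, each a list of 4 numbers: the shift along the tool's x, y, z in m, then the turn about the tool's x in units of 8 degrees (1.0 is 8 degrees). A call has 1 to 12 rows; each row is the pose to reach, as a shift and turn from the pose commanded when the call began, along the tool's axes at that moment; what a row does not reach only later rows make up. A row lasts 1/10 s, in which the tool goes at most 50 mm and 8.59 degrees, less where a joint would pass 70% of its speed; a pose out of reach is approached as far as the arm can. A call with a gripper value outside its range is refused whole. "fingers" is the finger opening in m, from 0 to 0.0854, set as the call begins (left out, the last holds). The fingers move at their own pace and stop on an object; the grip force is fixed at half the most. Time passes only in rows, so rows that repeat a pose let the fingers close. It gives the time, the measured TCP pose, the force and the opening at its end, in the units of the state.
- status.state(): the state, without advancing time (a new reading comes with each control period).
- viewer.grab_frame(name): name is "scene" or "top"; returns the picture (480x640x3 uint8, blue, green, red); there is no depth.
- viewer.calibration(name): a dict with "vfov" (degrees; the focal length in pixels is half the picture's height over the tangent of half this angle, whatever the lens; pixels are square), "cx", "cy" (the principal point, pixels), "rvec" (rotation vector, rad) and "tvec" (3), from world to camera coordinates, as OpenCV has them. Camera axes: x right, y down, z forward; pixel columns grow to the right and rows downward; lengths in m; the calibration is good to about 2 mm. A picture is of the moment at which its call begins. calibration takes no time and is no camera call.
- manip.job_done(): hands the job in, once; it reports no verdict.
The state is a dict: "time": time; "joint_pos": joint angles; "joint_vel": joint speeds; "joint_efforts": joint torques, N m; "tool_pos": TCP position; "tool_rot": TCP orientation; "contact_force": force on the tool from outside, world axes, zero at the start; "ft_torque": the same for the moment, N m; "gripper_width": opening from 0.0 (shut) to 1.0 (fully open).
Only numpy, scipy, OpenCV 4.12 (cv2) and the standard library are available. Lean on these libraries where they do the work, as an engineer would, in place of code of your own. Each camera call takes 0.05 s, during which the arm holds its last target. There are 200 camera calls.

## Task

The detergent jug, the measuring cup and the scrub brush stand on one another's drip pads: first set one of them down upright in the middle of the empty cork mat and let go of it, then put each in the middle of its own pad, the jug on the square one, the cup on the round one and the brush, bristles down, lengthwise along the oblong one. Do not tip any of them over, leave all three standing at rest, and do not push or tip the peg basket, the softener bottle or the soap.

Things in the scene. Friction and masses are not known exactly. Their poses are not given: they have to be found in the camera images.
- jug: Closed blue plastic jug, 0.6 kg, 185 mm high, on the oblong pad at the start. Origin: centre of its underside, z up. Body 76 x 76 mm up to 90 mm; shoulder 70 (x) x 52 (y) mm up to 135 mm; round white cap, 38 mm in diameter, on the jug's axis from 149 to 185 mm: grip it there from above, at any yaw. A loop handle stands out at +y to 54 mm from the axis, 45 to 131 mm high.
- cup: Milky clear plastic measuring cup, empty, 70 g, on the square pad at the start. Round, 85 mm high, outside 60 mm across at the foot, 66 at the rim, wall 3 mm. Origin: centre of its underside, z up. A hook handle 14 mm wide stands out at +y to 62 mm from the axis, 46 to 82 mm high: grip the cup from above across its outside, closing along its x, clear of the handle.
- brush: Scrub brush lying bristles down, 160 g, on the round pad at the start. Pale wooden back 130 mm long (its x) x 48 mm wide (y), 26 to 46 mm high; a crown 100 x 30 mm on it, up to 54 mm; below it stiff (rigid) green bristles, 116 x 40 mm. Origin: centre of the underside of the bristles, z up. Grip it from above across the 48 mm width.
- square_pad: The jug's pad: grey square drip pad 110 x 110 mm, 4 mm thick. Fixed. Origin at the centre of its underside, on the shelf; z up.
- round_pad: The cup's pad: grey round drip pad 110 mm in diameter, 4 mm thick. Fixed. Origin at the centre of its underside, on the shelf; z up.
- oblong_pad: The brush's pad: grey oblong drip pad 150 mm long (along its x) x 80 mm wide (y), 4 mm thick. Fixed. Origin at the centre of its underside, on the shelf; z up.
- cork_mat: The free spot: brown cork mat 130 x 130 mm, 4 mm thick, empty at the start. Fixed. Origin at the centre of its underside, on the shelf; z up.
- peg_basket: Bystander: loose round steel basket of wooden pegs, 96 mm in diameter, 75 mm high, its wire bail up to 118 mm. Origin: centre of its underside. (Unlisted: low fixed things under 60 mm high nearer than 0.45 m to the robot's base; taller equipment at the back, x over 0.75, and far sides, y beyond 0.5.)
- softener: Bystander: loose white softener bottle, 62 mm in diameter, 160 mm high. Origin at the centre of its underside. Not to be disturbed.
- soap: Bystander: loose bar of cream soap, 50 (x) x 78 (y) x 26 mm high, on the robot's side of the pads. Origin at the centre of its underside. Not to be disturbed.
Not all that is in view belongs to the job. Leave any blue or pink look-alike of the round_pad alone.

How it is judged:
By the outcome, as a careful person would: the job done as asked, in the order asked, and still so for the second after the job is handed in, with the robot touching nothing.
It also fails if it takes over 112 s, if anything falls off the work surface, if the arm or the gripper's body presses on something with over 40 N, if the wrist force passes 120 N, or if a joint passes its speed limit or range.

## Working session

There is one attempt and no reset: what is moved stays moved. The work goes in short steps, Python scripts to look and compute and a tool call to move; the robot and the scene stay as the last step left them, time stands still between calls to the robot, and variables do not carry over. Pictures are saved under pics/ and viewed, about 12 in all and at most 16, crops included, and the job is handed in when it is done.

Besides the shell and the picture viewer there is one more tool, called after "Call:" as a command line: name --pt "numbers of a row" for each row, then --argument value for the rest. drive_tool: Moves the arm, as the interface text tells. Its arguments: {"type":"object","properties":{"plan":{"type":"array","items":{"type":"array","items":{"type":"number"}}},"fingers":{"type":"number"}},"required":["plan"]}

```bash
mkdir -p pics; ls; python3 - <<'E'
from plant import status, viewer
import cv2
print(status.state())
for n in("scene","top"):
    print(n,viewer.calibration(n)); cv2.imwrite(f"pics/{n}0.png",viewer.grab_frame(n))
E
```

```text
pics
{'time': 0.0, 'joint_pos': array([-1.43499116e+00,  5.33739971e-02,  1.61432215e+00, -2.39031843e-05,
        1.47600242e+00, -1.19008111e-01]), 'joint_vel': array([-0.00101588,  0.00148392,  0.00068836,  0.00021171,  0.00275802,
        0.00189795]), 'joint_efforts': array([ 2.70475011e-04, -3.93687451e+01, -3.70170879e+01, -2.77263064e-05,
        7.11252593e-03,  7.60346410e-06]), 'tool_pos': array([ 0.15744788, -0.60422186,  0.24703555]), 'tool_rot': array([-0.08910286, -0.70136035, -0.09059177,  0.70138968]), 'contact_force': array([0.76021915, 0.46417554, 0.45945473]), 'ft_torque': array([-0.04217267,  0.02580648, -0.04306084]), 'gripper_width': 1.000478365654613}
scene {'vfov': 48.64788039184236, 'cx': 320.017789401482, 'cy': 238.96189426809036, 'rvec': array([ 2.19945079,  0.96809228, -0.40512513]), 'tvec': array([-0.31941618, -0.25165956,  1.63594897])}
top {'vfov': 46.215640822021044, 'cx': 323.35203430318074, 'cy': 236.94245509940745, 'rvec': array([ 2.15361913, -2.20933656,  0.10525858]), 'tvec': array([-0.03181024,  0.49492897,  1.44904081])}
```

View pics/top0.png

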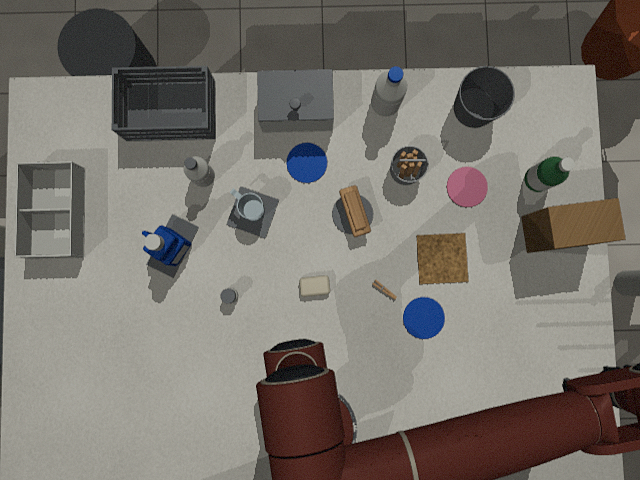

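View pics/scene0.png

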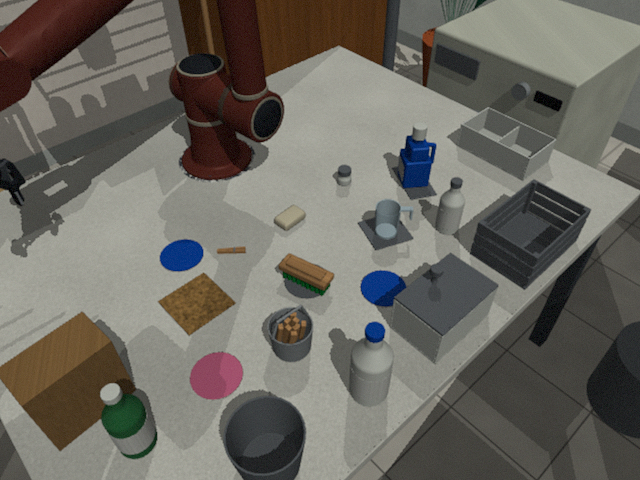

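```bash
cat > h.py <<'E'
import numpy as np, cv2
from plant import viewer
def cam(n):
    c=viewer.calibration(n); f=240/np.tan(np.radians(c["vfov"]/2))
    return np.array([[f,0,c["cx"]],[0,f,c["cy"]],[0,0,1]]),np.array(c["rvec"]),np.array(c["tvec"])
def proj(n,P):
    K,r,t=cam(n); return cv2.projectPoints(np.array(P,float).reshape(-1,3),r,t,K,None)[0].reshape(-1,2)
def unproj(n,px,z):
    K,r,t=cam(n); R=cv2.Rodrigues(r)[0]; C=-R.T@t
    d=(R.T@np.linalg.inv(K)@np.c_[np.array(px,float).reshape(-1,2),np.ones(np.size(px)//2)].T).T
    return C+d*((z-C[2])/d[:,2])[:,None]
def crop(n,box,s,out,img=None):
    img=cv2.imread(f"pics/{n}") if img is None else img
    x0,y0,x1,y1=box; c=cv2.resize(img[y0:y1,x0:x1],None,fx=s,fy=s,interpolation=cv2.INTER_CUBIC)
    for x in range(-(-x0//10)*10,x1,10): cv2.putText(c,str(x),((x-x0)*s,8),0,.3,(0,0,255)); cv2.line(c,((x-x0)*s,10),((x-x0)*s,16),(0,0,255))
    for y in range(-(-y0//10)*10,y1,10): cv2.putText(c,str(y),(0,(y-y0)*s+3),0,.3,(0,0,255)); cv2.line(c,(20,(y-y0)*s),(26,(y-y0)*s),(0,0,255))
    cv2.imwrite(f"pics/{out}",c)
E
python3 - <<'E'
from h import *
crop("top0.png",(135,150,285,262),5,"c1.png")
crop("top0.png",(320,140,475,290),4,"c2.png")
for k in("top","scene"):
    K,r,t=cam(k);print(k,K[0,0],-cv2.Rodrigues(r)[0].T@t)
for n,p,q in(("jugcap",(152,240),.185),("cuprim",(251,206),.085),("brush",(355,210),.054),("round",(352,214),.004),("cork",(442,259),.004),("basket",(409,165),.075),("soft",(195,165),.16),("soap",(314,286),.026)):
    print(n,unproj("top",p,q).round(3))
for n,p,q in(("jugcap",(419,128),.185),("cuprim",(389,207),.085),("cork",(197,303),.004),("soft",(456,184),.16),("soap",(290,215),.026)):
    print("S",n,unproj("scene",p,q).round(3))
E
```

```text
top 562.459380084493 [ 0.36674142 -0.02857657  1.4867313 ]
scene 530.9494570370075 [ 1.20032644 -0.65162279  0.98807512]
jugcap [[0.483 0.354 0.185]]
cuprim [[0.571 0.136 0.085]]
brush [[ 0.559 -0.127  0.054]]
round [[ 0.555 -0.122  0.004]]
cork [[ 0.429 -0.356  0.004]]
basket [[ 0.668 -0.267  0.075]]
soft [[0.662 0.259 0.16 ]]
soap [[ 0.367 -0.017  0.026]]
S jugcap [[0.485 0.348 0.185]]
S cuprim [[0.574 0.146 0.085]]
S cork [[ 0.441 -0.357  0.004]]
S soft [[0.68  0.261 0.16 ]]
S soap [[ 0.376 -0.018  0.026]]
```

View pics/c1.png

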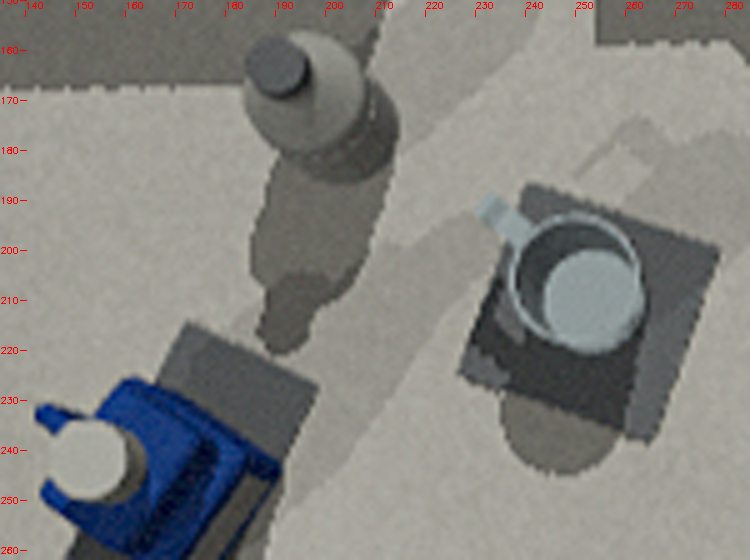

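View pics/c2.png

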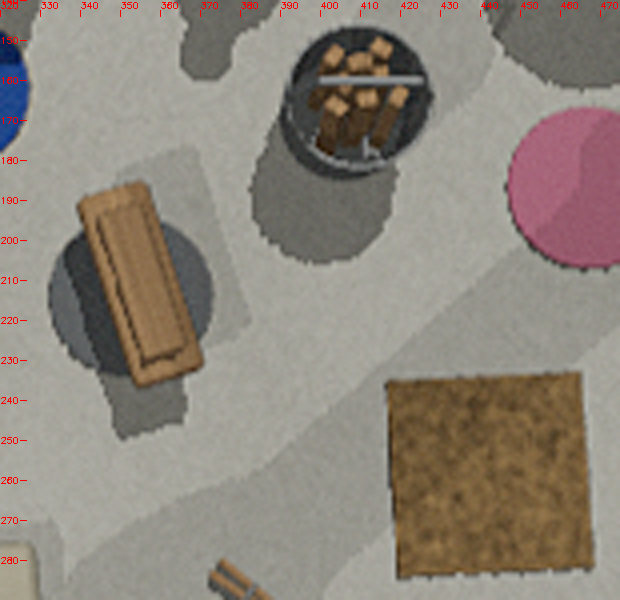

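```bash
python3 - <<'E'
from h import *
g=cv2.cvtColor(cv2.imread("pics/top0.png"),6).astype(float)
# far edge
def sub(v):
    d=np.diff(cv2.GaussianBlur(v.reshape(1,-1),(0,0),1).ravel()); i=int(np.argmax(d)); 
    return None if d[i]<15 else i+.5+(0 if i in(0,len(d)-1) else (d[i-1]-d[i+1])/(2*(d[i-1]-2*d[i]+d[i+1])))
P=[(x,55+sub(g[55:95,x])) for x in list(range(15,110,4))+list(range(218,255,4))+list(range(336,375,4))+list(range(410,455,4))+list(range(516,595,4)) if sub(g[55:95,x])]
P=np.array(P)
best=None
import warnings
c=np.polyfit(P[:,0],P[:,1],1)
for _ in range(5):
    r=P[:,1]-np.polyval(c,P[:,0]); k=abs(r)<3; c=np.polyfit(P[k,0],P[k,1],1)
for p,q in zip(P,r): print(int(p[0]),round(q,2),end="; ")
print()
Q=np.array([(y,sub(g[y,0:25])) for y in range(90,475,8) if sub(g[y,0:25])]); c=np.polyfit(*Q.T,1)
for p,q in zip(Q,Q[:,1]-np.polyval(c,Q[:,0])): print(int(p[0]),round(q,2),end="; ")
crop("scene0.png",(355,110,505,260),5,"c3.png")
crop("scene0.png",(150,230,345,365),4,"c4.png")
E
```

```text
15 -0.01; 19 0.07; 23 -0.01; 27 0.08; 31 -0.01; 35 0.1; 39 0.32; 43 0.1; 47 0.17; 51 -0.17; 55 0.07; 59 0.29; 63 0.02; 67 -0.07; 71 -0.18; 75 -0.11; 79 0.01; 83 0.03; 87 -0.06; 91 0.03; 95 0.18; 99 -0.19; 103 -0.01; 107 -0.29; 218 0.01; 222 -0.06; 226 -0.06; 230 0.04; 234 -0.25; 238 -0.22; 246 -0.17; 250 -0.06; 254 0.05; 336 -0.1; 340 -0.07; 344 0.01; 348 -0.08; 352 0.05; 356 0.13; 360 -0.04; 364 0.12; 368 0.09; 372 -0.16; 410 -0.02; 414 0.56; 418 -0.33; 422 -0.13; 426 -0.23; 430 -0.08; 434 -0.02; 438 0.21; 442 0.0; 446 0.11; 450 -0.05; 454 0.16; 516 0.01; 520 -0.12; 524 -0.0; 528 -0.05; 532 -0.04; 536 0.06; 540 0.28; 544 0.06; 548 0.19; 552 -0.31; 556 0.04; 560 0.15; 564 -0.14; 568 -0.08; 572 0.03; 576 0.02; 580 0.11; 584 -0.13; 588 -0.1; 592 0.23; 
90 0.08; 98 0.14; 106 0.1; 114 -0.08; 122 0.12; 130 0.02; 138 0.08; 146 0.05; 154 0.04; 162 -0.02; 170 -0.03; 178 -0.05; 186 0.15; 194 0.03; 202 -0.05; 210 -0.05; 218 0.23; 226 -0.11; 234 -0.01; 242 -0.13; 250 -0.15; 258 -0.07; 266 -0.06; 274 -0.07; 282 -0.11; 290 -0.02; 298 -0.09; 306 -0.11; 314 -0.2; 322 -0.17; 330 -0.14; 338 -0.16; 346 -0.07; 354 -0.13; 362 -0.07; 370 -0.07; 378 -0.08; 386 0.1; 394 0.21; 402 0.41; 410 0.53;
```

View pics/c3.png

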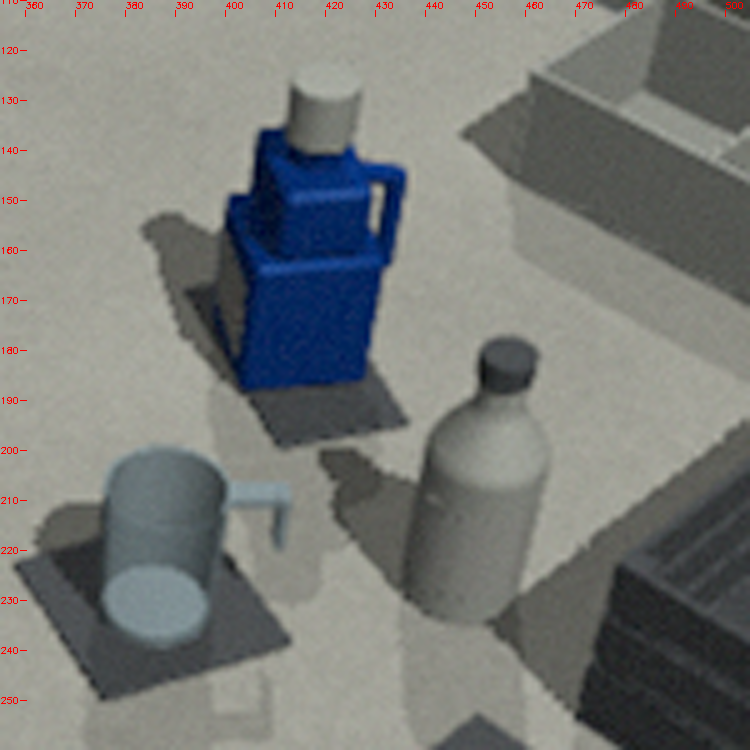

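View pics/c4.png

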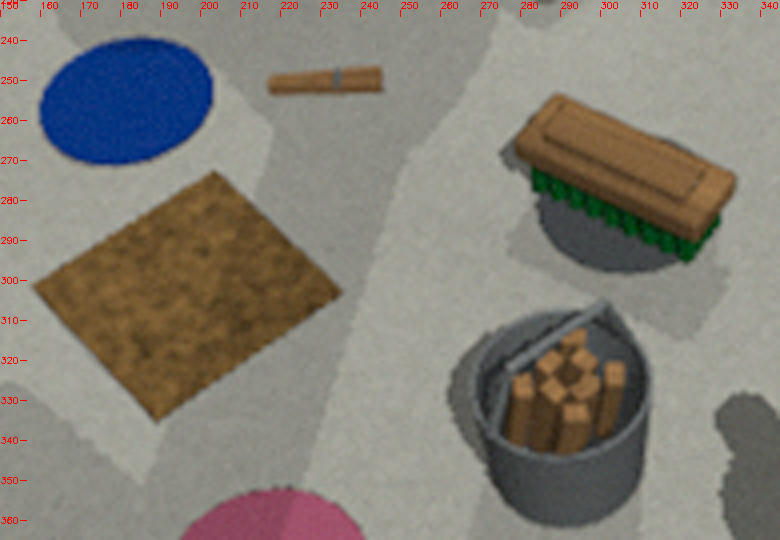

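```bash
cat > fit.py <<'E'
from h import *
from scipy.optimize import least_squares
def rect(a,b,z): return np.array([[-a,-b,z],[a,-b,z],[a,b,z],[-a,b,z]])/1000.
def fit(obs,x0,scale=False):
    # obs: list (cam, objpts, px)
    def f(p):
        c,s=np.cos(p[2]),np.sin(p[2]); k=p[3] if scale else 1
        return np.concatenate([(proj(n,np.asarray(o)@np.diag([k,k,1])@np.array([[c,s,0],[-s,c,0],[0,0,1]])+[p[0],p[1],0])-q).ravel() for n,o,q in obs])
    r=least_squares(f,list(x0)+([1] if scale else []))
    return r.x,np.sqrt(np.mean(r.fun**2)),r.fun
E
python3 - <<'E'
from fit import *
c1=lambda *a:np.array(a)/5.+[135,150]
c2=lambda *a:np.array(a)/4.+[320,140]
c3=lambda *a:np.array(a)/5.+[355,110]
c4=lambda *a:np.array(a)/4.+[150,230]
def show(n,T,S,x0):
    for lab,o in(("T",T),("S",S),("TS",T+S)):
        for sc in(False,True):
            p,e,_=fit(o,x0,sc); print(n,lab,p.round(4),"rms",round(e,2))
s=rect(65,65,4) # order: (-,-) (+,-) (+,+) (-,+): image right-down, right-up, left-up, left-down (top)
show("cork",[("top",s,c2((594,568),(582,373),(388,382),(398,578)))],[("scene",s,c4((34,287),(157,422),(342,292),(215,171)))],(.43,-.356,0))
s=rect(55,55,4)
show("square",[("top",s,c1((655,444),(720,247),(528,183),(458,373)))],[("scene",s[[0,1,2]],c3((15,566),(105,700),(291,640)))],(.57,.13,.3))
s=rect(65,24,46)
# brush long axis roughly along world x; +x end at top image
show("brush",[("top",s,c2((203,366),(146,182),(78,207),(137,386)))],[("scene",s[[1,2,3,0]],c4((692,238),(735,181),(560,94),(516,153)))],(.56,-.127,.3))
E
```

```text
cork T [ 0.4298 -0.3582  0.0175] rms 0.2
cork T [ 0.4298 -0.3582  0.0175  0.9945] rms 0.14
cork S [ 0.4392 -0.3559  0.022 ] rms 0.38
cork S [ 0.4393 -0.356   0.022   0.9869] rms 0.19
cork TS [ 0.4341 -0.3565  0.0204] rms 1.3
cork TS [ 0.4342 -0.3565  0.0204  0.9927] rms 1.29
square T [ 0.5658  0.1401 -0.3548] rms 0.31
square T [ 0.5658  0.1401 -0.3548  0.9942] rms 0.29
square S [ 0.5735  0.1423 -0.3434] rms 0.45
square S [ 0.5739  0.1416 -0.3418  0.9763] rms 0.11
square TS [ 0.5689  0.1415 -0.3416] rms 1.11
square TS [ 0.569   0.1414 -0.3413  0.9897] rms 1.09
brush T [ 0.5564 -0.1282  0.2794] rms 0.96
brush T [ 0.5564 -0.1282  0.2798  0.9517] rms 0.29
brush S [ 0.5676 -0.1289  0.2554] rms 1.02
brush S [ 0.5679 -0.129   0.2636  0.9625] rms 0.74
brush TS [ 0.5616 -0.1278  0.2671] rms 1.78
brush TS [ 0.5617 -0.1278  0.2714  0.9605] rms 1.61
```

```bash
cat > t.py <<'E'
from h import *
from plant import status
from scipy.spatial.transform import Rotation as Ro
def S():
    s=status.state(); q=s["tool_rot"]; R=Ro.from_quat([q[1],q[2],q[3],q[0]]).as_matrix()
    return s,R
def go(target,yaw=None):
    """shift in tool axes to target TCP; yaw = desired direction of jaw axis y (deg), turn in units"""
    s,R=S(); d=R.T@(np.array(target)-s["tool_pos"])
    cur=np.degrees(np.arctan2(R[1,1],R[0,1])); out=[]
    if yaw is not None:
        # turn about tool x (down): world yaw decreases with +turn
        t=-((yaw-cur+90)%180-90); out=[t/8]
    print("t",round(s["time"],2),"tcp",s["tool_pos"].round(4),"jawyaw",round(cur,2),"xdown",R[:,0].round(3),"w",round(s["gripper_width"],3),"F",s["contact_force"].round(1),"j",s["joint_pos"].round(2))
    print("shift",d.round(4),"turn units",np.round(out,2))
E
python3 - <<'E'
from t import *
s,R=S();print(R.round(3))
for n in("top","scene"):print(n,proj(n,[[0,0,0],[0,0,.1],s["tool_pos"],s["tool_pos"]+R[:,0]*.017]).round(1))
go((.434,-.357,.15),0)
E
```

```text
[[-0.     0.252 -0.968]
 [ 0.002 -0.968 -0.252]
 [-1.    -0.002 -0.   ]]
top [[311.  429.1]
 [310.5 439.6]
 [585.6 375.6]
 [582.  374.4]]
scene [[216.4 157.3]
 [211.4 129.8]
 [ -1.1 214.7]
 [  2.5 220.7]]
t 0.1 tcp [ 0.1574 -0.6043  0.2472] jawyaw -75.4 xdown [-0.     0.002 -1.   ] w 1.001 F [ 0.2 -0.3  0.1] j [-1.44  0.05  1.61 -0.    1.48 -0.12]
shift [ 0.0976 -0.1694 -0.3299] turn units [-9.43]
```

Call:
drive_tool --pt "0 -0.02 -0.04 0" --pt "0.01 -0.04 -0.08 0" --pt "0.02 -0.06 -0.12 0" --pt "0.03 -0.08 -0.16 0" --pt "0.04 -0.1 -0.2 0" --pt "0.06 -0.125 -0.24 0" --pt "0.08 -0.15 -0.28 0" --pt "0.098 -0.169 -0.33 0" --pt "0.098 -0.169 -0.33 0" --pt "0.098 -0.169 -0.33 0"

```text
time: 1.1
tool_pos: [0.4346, -0.3565, 0.1489]
tool_rot: [-0.09, -0.701, -0.092, 0.702]
contact_force: [1.4, -0.5, -0.1]
gripper_width: 0.997
```

```bash
python3 - <<'E'
from t import *
go((.434,-.357,.15),0)
s,R=S(); p=s["tool_pos"]
a=[viewer.grab_frame(n) for n in("top","scene")]
o=[]
for n,im in zip(("top","scene"),a):
    cv2.imwrite(f"pics/{n}1.png",im)
    P=p+R[:,0]*.017; q=proj(n,[P,P+R[:,1]*.05,P-R[:,1]*.05]); print(n,q.round(1))
    x,y=q[0].astype(int); im=im.copy()
    c=cv2.resize(im[y-50:y+50,x-65:x+65],None,fx=5,fy=5,interpolation=2)
    for u in q: cv2.drawMarker(c,tuple(int(v) for v in ((u-[x-65,y-50]+.5)*5)),(0,0,255),0,14)
    o.append(c[:, :])
o=np.vstack(o); cv2.imwrite("pics/d1.png",cv2.resize(o,None,fx=.6,fy=.6,interpolation=cv2.INTER_AREA)); print(o.shape)
E
```

```text
t 1.1 tcp [ 0.4346 -0.3565  0.1489] jawyaw -75.23 xdown [-0.002  0.002 -1.   ] w 0.997 F [ 1.4 -0.5 -0.1] j [-0.82 -0.01  1.85 -0.    1.31  0.49]
shift [-0.0011  0.0004  0.0008] turn units [-9.4]
top [[453.4 254.2]
 [473.1 248.4]
 [433.7 260. ]]
scene [[185.3 264.9]
 [168.9 279.9]
 [200.9 250.7]]
(1000, 650, 3)
```

View pics/d1.png

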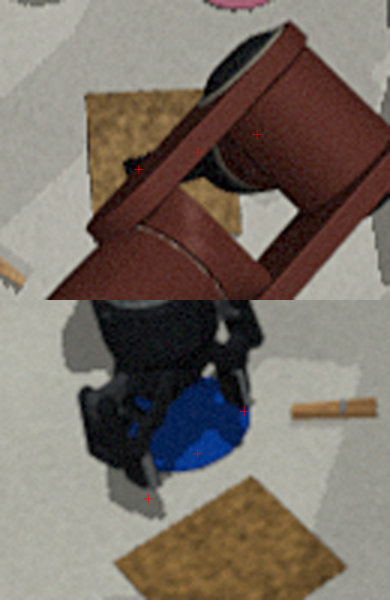

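Call:
drive_tool --pt "0.03 0 0 0" --pt "0.07 0 0 0" --pt "0.1 0 0 0" --pt "0.11 0 0 0" --pt "0.11 0 0 0" --pt "0.11 0 0 0" --pt "0.11 0 0 0" --pt "0.11 0 0 0" --fingers 0.0

```text
time: 2.0
tool_pos: [0.4352, -0.3592, 0.0424]
tool_rot: [0.091, 0.702, 0.089, -0.701]
contact_force: [-0.3, 1.0, 1.0]
gripper_width: -0.002
```

```bash
python3 - <<'E'
from t import *
go((.434,-.357,.15),0)
s,R=S(); p=s["tool_pos"]
a=[viewer.grab_frame(n) for n in("top","scene")]
o=[]
for n,im in zip(("top","scene"),a):
    cv2.imwrite(f"pics/{n}2.png",im)
    P=p+R[:,0]*.017; q=proj(n,[P]); print(n,q.round(1))
    x,y=q[0].astype(int)
    c=cv2.resize(im[y-25:y+25,x-40:x+40],None,fx=8,fy=8,interpolation=2)
    for u in q: cv2.drawMarker(c,tuple(int(v) for v in ((u-[x-40,y-25]+.5)*8)),(0,0,255),0,14)
    o.append(c)
cv2.imwrite("pics/d2.png",cv2.resize(np.vstack(o),None,fx=.75,fy=.75,interpolation=cv2.INTER_AREA))
E
```

```text
t 2.0 tcp [ 0.4352 -0.3592  0.0424] jawyaw -75.41 xdown [ 0.002 -0.003 -1.   ] w -0.002 F [-0.3  1.   1. ] j [-0.82  0.13  1.9  -0.    1.11  0.49]
shift [-0.1076 -0.0021  0.0004] turn units [-9.43]
top [[444.8 256.2]]
scene [[193.1 296.5]]
```

View pics/d2.png

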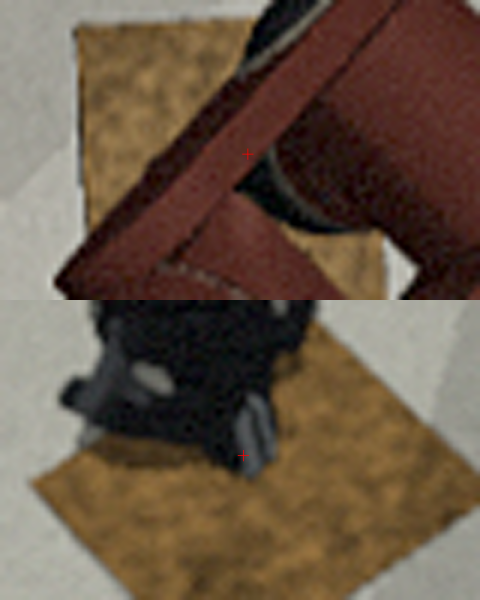

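```bash
cat > fitall.py <<'E'
from fit import *
c1=lambda *a:np.array(a)/5.+[135,150]
c2=lambda *a:np.array(a)/4.+[320,140]
c3=lambda *a:np.array(a)/5.+[355,110]-[2,2.3]
c4=lambda *a:np.array(a)/4.+[150,230]-[2,2.3]
ck=rect(65,65,4); sq=rect(55,55,4); br=rect(65,24,50); ob=rect(75,40,4); jb=rect(38,38,94)
O=dict(
 cork=([("top",ck,c2((594,568),(582,373),(388,382),(398,578)))],[("scene",ck,c4((34,287),(157,422),(342,292),(215,171)))],(.43,-.356,0)),
 square=([("top",sq,c1((655,444),(720,247),(528,183),(458,373)))],[("scene",sq[[0,1,2]],c3((15,566),(105,700),(291,640)))],(.57,.13,-.3)),
 brush=([("top",br,c2((203,366),(146,182),(78,207),(137,386)))],[("scene",br[[1,2,3,0]],c4((692,238),(735,181),(560,94),(516,153)))],(.56,-.127,.3)),
 oblong=([("top",ob[[2,1]],c1((188,322),(320,386)))],[("scene",ob[[1,2,0]],c3((283,450),(408,423),(188,290)))],(.48,.33,-.4)),
 cup=([("top",[[0,0,.089],[0,.062,.082]],c1((577,283),(488,208)))],[("scene",[[0,0,.006]],c3((156,606)))],(.57,.14,-.7)),
 jug=([("top",[[0,0,.189]],c1((88,459)))],[("scene",np.vstack([[[0,0,.189]],jb[[1,2,0]]]),c3((326,80),(262,272),(385,262),(228,197)))],(.48,.35,-.4)),
 round=([("top",[[0,0,.004]],c2((131,298)))],[],(.55,-.12,0)))
E
python3 - <<'E'
from fitall import *
res={}
for n,(T,Sc,x0) in O.items():
    for l,o in(("T",T),("S",Sc),("TS",T+Sc)):
        if not o: continue
        p,e,_=fit(o,x0); res[n]=p; print(n,l,p.round(4),round(np.degrees(p[2]),1),"rms",round(e,2))
def tr(p,o):
    c,s=np.cos(p[2]),np.sin(p[2]); return np.asarray(o)@np.array([[c,s,0],[-s,c,0],[0,0,1]])+[p[0],p[1],0]
circ=lambda r,z:[[r*np.cos(a),r*np.sin(a),z] for a in np.linspace(0,6.283,40)]
D=dict(cork=[ck],square=[sq],brush=[br],oblong=[ob],cup=[circ(.033,.089),circ(.03,.004),[[0,.03,.086],[0,.062,.086]]],jug=[jb,rect(38,38,4),circ(.019,.189),[[0,.02,.135],[0,.054,.135],[0,.054,.05]]],round=[circ(.055,.004)])
o=[]
for n,off,boxes in(("top",(0,0),[(130,145,300,285),(310,145,480,285)]),("scene",(2,2.3),[(355,110,525,250),(180,220,350,360)])):
    im=cv2.imread(f"pics/{n}0.png")
    big=cv2.resize(im,None,fx=4,fy=4,interpolation=2)
    for k,L in D.items():
        for l in L: cv2.polylines(big,[(((proj(n,tr(res[k],l))+off+.5)*4)).astype(int)],k not in("x",),(0,0,255),1)
    o.append(np.hstack([big[b[1]*4:b[3]*4,b[0]*4:b[2]*4] for b in boxes]))
cv2.imwrite("pics/ov.png",cv2.resize(np.vstack(o),(800,659),interpolation=cv2.INTER_AREA)[:600] if 0 else cv2.resize(np.vstack(o),(728,600),interpolation=cv2.INTER_AREA))
E
```

```text
cork T [ 0.4298 -0.3582  0.0175] 1.0 rms 0.2
cork S [ 0.4303 -0.3556  0.0235] 1.3 rms 0.31
cork TS [ 0.4301 -0.3567  0.0208] 1.2 rms 0.46
square T [ 0.5658  0.1401 -0.3548] -20.3 rms 0.31
square S [ 0.5642  0.1446 -0.3424] -19.6 rms 0.34
square TS [ 0.5656  0.1416 -0.3496] -20.0 rms 0.63
brush T [ 0.5559 -0.1279  0.2794] 16.0 rms 1.01
brush S [ 0.5618 -0.1298  0.2553] 14.6 rms 1.01
brush TS [ 0.5585 -0.1285  0.2674] 15.3 rms 1.29
oblong T [ 0.4809  0.3527 -0.4762] -27.3 rms 0.23
oblong S [ 0.4809  0.3583 -0.4754] -27.2 rms 0.44
oblong TS [ 0.4819  0.3557 -0.4899] -28.1 rms 0.69
cup T [ 0.5684  0.1363 -0.7292] -41.8 rms 0.22
cup S [ 0.5694  0.1427 -0.7   ] -40.1 rms 0.0
cup TS [ 0.5688  0.1382 -0.7449] -42.7 rms 0.76
jug T [ 0.4781  0.3517 -0.4   ] -22.9 rms 0.0
jug S [ 0.4761  0.3567 -0.6019] -34.5 rms 0.74
jug TS [ 0.4774  0.3544 -0.6027] -34.5 rms 0.85
round T [ 0.5533 -0.1243  0.    ] 0.0 rms 0.0
round TS [ 0.5533 -0.1243  0.    ] 0.0 rms 0.0
```

View pics/ov.png

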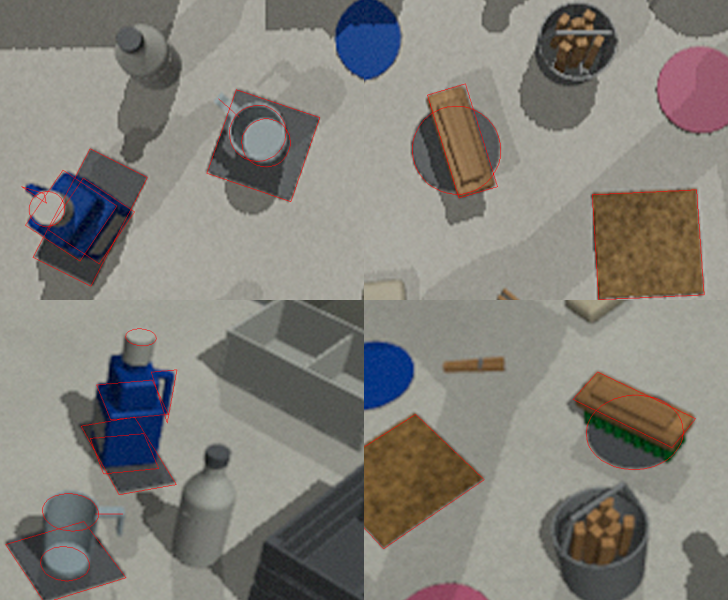

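Call:
drive_tool --pt "-0.05 0 0 0" --pt "-0.09 0 0 0" --pt "-0.11 0 0 0" --pt "-0.11 0 0 0" --fingers 0.08

```text
time: 2.5
tool_pos: [0.4364, -0.3601, 0.1556]
tool_rot: [0.093, 0.703, 0.087, -0.699]
contact_force: [0.2, 0.8, 0.2]
gripper_width: 0.679
```

```bash
python3 -c "
from t import *
go((.557,-.128,.12),105.5)"
```

```text
t 2.5 tcp [ 0.4364 -0.3601  0.1556] jawyaw -75.38 xdown [ 0.006 -0.007 -1.   ] w 0.679 F [0.2 0.8 0.2] j [-0.82 -0.02  1.84  0.    1.31  0.49]
shift [ 0.0348 -0.1944 -0.1751] turn units [-0.11]
```

Call:
drive_tool --pt "0 -0.03 -0.03 0" --pt "0 -0.06 -0.055 0" --pt "0 -0.09 -0.08 0" --pt "0 -0.12 -0.11 0" --pt "0.01 -0.15 -0.135 0" --pt "0.02 -0.175 -0.16 0" --pt "0.03 -0.193 -0.174 -0.1" --pt "0.03 -0.193 -0.174 -0.1" --pt "0.03 -0.193 -0.174 -0.1" --pt "0.03 -0.193 -0.174 -0.1"

```text
time: 3.5
tool_pos: [0.5536, -0.1282, 0.1201]
tool_rot: [-0.094, -0.701, -0.094, 0.701]
contact_force: [-0.7, -0.5, 0.1]
gripper_width: 0.934
```

```bash
python3 -c "
from t import *
go((.557,-.128,.042),105.5)
a=[viewer.grab_frame(n) for n in('top','scene')]
[cv2.imwrite(f'pics/{n}3.png',x) for n,x in zip(('top','scene'),a)]
go((.557,-.128,.042),105.5)
t=[x[b[1]:b[3],b[0]:b[2]] for x,b in zip(a,((290,130,430,260),(230,190,370,320)))]
cv2.imwrite('pics/e3.png',cv2.resize(np.hstack(t),None,fx=2.8,fy=2.8,interpolation=2))
"
```

```text
t 3.5 tcp [ 0.5536 -0.1282  0.1201] jawyaw -74.65 xdown [-0. -0. -1.] w 0.934 F [-0.7 -0.5  0.1] j [-0.36  0.03  1.86 -0.    1.25  0.94]
shift [ 0.0781  0.0007 -0.0033] turn units [-0.02]
t 3.6 tcp [ 0.5539 -0.1285  0.1207] jawyaw -74.69 xdown [ 0.001 -0.    -1.   ] w 0.94 F [-0.4  0.1 -0.3] j [-0.36  0.03  1.86 -0.    1.25  0.94]
shift [ 0.0787  0.0003 -0.0031] turn units [-0.02]
```

View pics/e3.png

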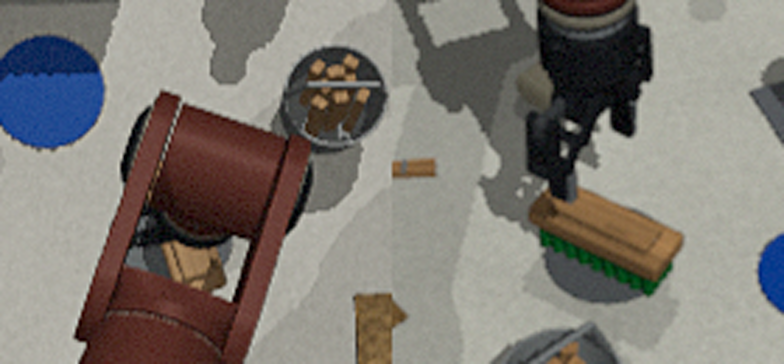

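```bash
python3 -c "
from t import *
s,R=S();p=s['tool_pos']
for a in(.004,.017):
  for b in(-.040,.04): print(a,b,(p+R[:,0]*a+R[:,1]*b).round(3),(proj('scene',[p+R[:,0]*a+R[:,1]*b])+[2,2.3]).round(1))
print((proj('scene',[[.557,-.128,.05]])+[2,2.3]).round(1))
"
```

```text
0.004 -0.04 [ 0.543 -0.09   0.117] [[313. 239.]]
0.004 0.04 [ 0.564 -0.167  0.117] [[293.3 260.7]]
0.017 -0.04 [ 0.543 -0.09   0.104] [[313.1 243. ]]
0.017 0.04 [ 0.564 -0.167  0.104] [[293.6 264.6]]
[[305.3 269.8]]
```

Call:
drive_tool --pt "0.03 0 -0.002 0" --pt "0.055 0 -0.004 0" --pt "0.07 0 -0.004 0" --pt "0.078 0 -0.004 0" --pt "0.078 0 -0.004 0"

```text
time: 4.1
tool_pos: [0.5572, -0.1266, 0.0415]
tool_rot: [-0.094, -0.7, -0.095, 0.701]
contact_force: [-0.4, 0.6, 0.4]
gripper_width: 0.94
```

Call:
drive_tool --pt "0 0 0 0" --pt "0 0 0 0" --pt "0 0 0 0" --pt "0 0 0 0" --pt "0 0 0 0" --pt "0 0 0 0" --pt "0 0 0 0" --fingers 0.03

```text
time: 4.8
tool_pos: [0.5592, -0.1269, 0.0441]
tool_rot: [0.095, 0.702, 0.094, -0.7]
contact_force: [0.7, -0.5, 5.8]
gripper_width: 0.549
```

Call:
drive_tool --pt "-0.02 0 0 0" --pt "-0.05 0 0 0" --pt "-0.08 0 0 0" --pt "-0.08 0 0 0" --pt "-0.08 0 0 0"

```text
time: 5.3
tool_pos: [0.5577, -0.1263, 0.1222]
tool_rot: [0.095, 0.701, 0.095, -0.701]
contact_force: [0.4, -0.4, -1.9]
gripper_width: 0.547
```

```bash
python3 -c "
from t import *
go((.43,-.357,.15),91)"
```

```text
t 5.3 tcp [ 0.5577 -0.1263  0.1222] jawyaw -74.6 xdown [ 0. -0. -1.] w 0.547 F [ 0.4 -0.4 -1.9] j [-0.35  0.04  1.85 -0.    1.26  0.95]
shift [-0.0278  0.1885  0.1844] turn units [1.8]
```

Call:
drive_tool --pt "0 0.02 0.02 0.2" --pt "0 0.045 0.045 0.5" --pt "0 0.075 0.075 0.8" --pt "0 0.105 0.105 1.1" --pt "0 0.135 0.13 1.4" --pt "0 0.165 0.16 1.7" --pt "0 0.188 0.183 1.8" --pt "0 0.188 0.183 1.8" --pt "0 0.188 0.183 1.8"

```text
time: 6.2
tool_pos: [0.43, -0.3555, 0.1198]
tool_rot: [-0.004, -0.706, -0.007, 0.708]
contact_force: [-0.0, 0.5, -3.6]
gripper_width: 0.55
```

```bash
python3 -c "
from t import *
go((.43,-.357,.0435),91)"
```

```text
t 6.2 tcp [ 0.43   -0.3555  0.1198] jawyaw -89.09 xdown [-0.003  0.004 -1.   ] w 0.55 F [-0.   0.5 -3.6] j [-0.82  0.01  1.88  0.    1.26  0.73]
shift [ 0.0763  0.0018 -0.0002] turn units [-0.01]
```

Call:
drive_tool --pt "0.02 0.001 0 0" --pt "0.045 0.001 0 0" --pt "0.065 0.001 0 0" --pt "0.072 0.001 0 0" --pt "0.075 0.001 0 0" --pt "0.076 0.001 0 0" --pt "0.076 0.001 0 0"

```text
time: 6.9
tool_pos: [0.4321, -0.3575, 0.0473]
tool_rot: [0.007, 0.707, 0.006, -0.707]
contact_force: [0.5, 0.4, -1.7]
gripper_width: 0.552
```

```bash
python3 -c "
from t import *
go((.43,-.357,.0435),91)"
```

```text
t 6.9 tcp [ 0.4321 -0.3575  0.0473] jawyaw -88.98 xdown [ 0.001 -0.001 -1.   ] w 0.552 F [ 0.5  0.4 -1.7] j [-0.82  0.11  1.91  0.    1.12  0.73]
shift [ 0.0038 -0.0006  0.0021] turn units [0.]
```

Call:
drive_tool --pt "0.001 0 0 0" --pt "0.003 0 0 0" --pt "0.003 0 0 0" --pt "0.003 0 0 0"

```text
time: 7.3
tool_pos: [0.4319, -0.3578, 0.0441]
tool_rot: [0.007, 0.708, 0.006, -0.707]
contact_force: [0.7, -0.6, 1.0]
gripper_width: 0.55
```

Weight taken up by the mat; release and rise.

Call:
drive_tool --pt "0 0 0 0" --pt "0 0 0 0" --pt "0 0 0 0" --pt "0 0 0 0" --pt "0 0 0 0" --pt "-0.03 0 0 0" --pt "-0.07 0 0 0" --pt "-0.11 0 0 0" --pt "-0.15 0 0 0" --pt "-0.15 0 0 0" --fingers 0.084

```text
time: 8.3
tool_pos: [0.4341, -0.3601, 0.2012]
tool_rot: [0.01, 0.71, 0.003, -0.704]
contact_force: [0.5, -0.8, 0.9]
gripper_width: 0.981
```

```bash
python3 -c "
from t import *
go((.5685,.138,.25),-42)"
```

```text
t 8.3 tcp [ 0.4341 -0.3601  0.2012] jawyaw -89.0 xdown [ 0.009 -0.01  -1.   ] w 0.981 F [ 0.5 -0.8  0.9] j [-0.82 -0.07  1.81  0.    1.38  0.73]
shift [-0.0524 -0.4951 -0.1436] turn units [-5.87]
```

Call:
drive_tool --pt "0 -0.03 -0.01 -0.3" --pt "0 -0.075 -0.02 -0.8" --pt "0 -0.12 -0.035 -1.4" --pt "0 -0.165 -0.05 -2.0" --pt "0 -0.21 -0.065 -2.6" --pt "0 -0.255 -0.08 -3.2" --pt "0 -0.3 -0.09 -3.8" --pt "0 -0.345 -0.1 -4.4" --pt "0 -0.39 -0.115 -5.0" --pt "0 -0.435 -0.13 -5.5" --pt "0 -0.475 -0.14 -5.87" --pt "0 -0.495 -0.143 -5.87"

```text
time: 9.5
tool_pos: [0.5657, 0.1433, 0.1925]
tool_rot: [-0.288, -0.645, -0.289, 0.646]
contact_force: [0.0, -0.5, 0.0]
gripper_width: 0.983
```

Call:
drive_tool --pt "0 0 0 0" --pt "0 0 0 0" --pt "0 0 0 0"

```text
time: 9.8
tool_pos: [0.5655, 0.1391, 0.1929]
tool_rot: [-0.287, -0.646, -0.287, 0.647]
contact_force: [0.3, -0.6, -0.9]
gripper_width: 0.982
```

```bash
python3 -c "
from t import *
go((.5685,.138,.06),-42)
cv2.imwrite('pics/top4.png',viewer.grab_frame('top'))
a=viewer.grab_frame('scene');cv2.imwrite('pics/scene4.png',a)
go((.5685,.138,.06),-42)
b=cv2.imread('pics/top4.png')[190:310,380:500]
cv2.imwrite('pics/e4.png',np.hstack([cv2.resize(a[150:270,330:450],None,fx=3,fy=3,interpolation=2),cv2.resize(b,None,fx=3,fy=3,interpolation=2)]))
"
```

```text
t 9.8 tcp [0.5655 0.1391 0.1929] jawyaw -42.11 xdown [-0.001 -0.    -1.   ] w 0.982 F [ 0.3 -0.6 -0.9] j [ 0.11 -0.01  1.77 -0.    1.38  0.85]
shift [ 0.1329  0.003  -0.0013] turn units [-0.01]
t 9.9 tcp [0.5656 0.139  0.1931] jawyaw -42.14 xdown [-0. -0. -1.] w 0.985 F [-0.4  0.4 -0.3] j [ 0.11 -0.01  1.77 -0.    1.38  0.85]
shift [ 0.1331  0.0028 -0.0013] turn units [-0.02]
```

View pics/e4.png

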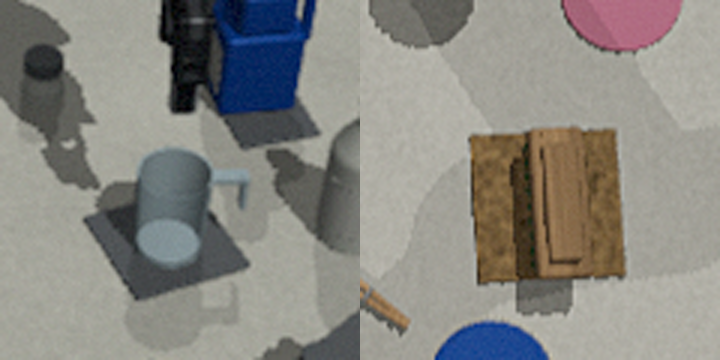

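Call:
drive_tool --pt "0.03 0.003 -0.001 0" --pt "0.06 0.003 -0.001 0" --pt "0.08 0.003 -0.001 0" --pt "0.09 0.003 -0.001 0" --pt "0.1 0.003 -0.001 0" --pt "0.11 0.003 -0.001 0" --pt "0.12 0.003 -0.001 0" --pt "0.133 0.003 -0.001 0" --pt "0.133 0.003 -0.001 0"

```text
time: 10.8
tool_pos: [0.5672, 0.1388, 0.0581]
tool_rot: [-0.287, -0.645, -0.288, 0.647]
contact_force: [-0.3, 0.5, -0.7]
gripper_width: 0.982
```

Call:
drive_tool --pt "0 0 0 0" --pt "0 0 0 0" --pt "0 0 0 0" --pt "0 0 0 0" --pt "0 0 0 0" --fingers 0.055

```text
time: 11.3
tool_pos: [0.569, 0.139, 0.0609]
tool_rot: [0.287, 0.646, 0.287, -0.646]
contact_force: [0.2, -0.2, 1.1]
gripper_width: 0.734
```

Call:
drive_tool --pt "-0.02 0 0 0" --pt "-0.04 0 0 0" --pt "-0.06 0 0 0" --pt "-0.06 0 0 0"

```text
time: 11.7
tool_pos: [0.5707, 0.1392, 0.1237]
tool_rot: [0.288, 0.648, 0.287, -0.644]
contact_force: [0.7, 0.5, 0.1]
gripper_width: 0.735
```

```bash
python3 -c "
from t import *
go((.553,-.124,.2),-42)
go((.553,-.124,.2),-90)"
```

```text
t 11.7 tcp [0.5707 0.1392 0.1237] jawyaw -42.04 xdown [ 0.006  0.001 -1.   ] w 0.735 F [0.7 0.5 0.1] j [0.11 0.07 1.81 0.   1.25 0.85]
shift [-0.0766  0.1634  0.207 ] turn units [-0.]
t 11.7 tcp [0.5707 0.1392 0.1237] jawyaw -42.04 xdown [ 0.006  0.001 -1.   ] w 0.735 F [0.7 0.5 0.1] j [0.11 0.07 1.81 0.   1.25 0.85]
shift [-0.0766  0.1634  0.207 ] turn units [6.]
```

Call:
drive_tool --pt "0 0.01 0.013 0" --pt "0 0.035 0.045 0" --pt "0 0.06 0.077 0" --pt "0 0.085 0.108 0" --pt "0 0.11 0.14 0" --pt "0 0.135 0.172 0" --pt "0 0.155 0.197 0" --pt "0 0.163 0.206 0" --pt "0 0.163 0.206 0" --pt "0 0.163 0.206 0"

```text
time: 12.7
tool_pos: [0.5511, -0.1226, 0.1193]
tool_rot: [-0.287, -0.646, -0.288, 0.646]
contact_force: [0.7, 0.2, -1.0]
gripper_width: 0.736
```

```bash
python3 -c "
from t import *
go((.553,-.124,.061),-42)"
```

```text
t 12.7 tcp [ 0.5511 -0.1226  0.1193] jawyaw -42.05 xdown [-0.002  0.001 -1.   ] w 0.736 F [ 0.7  0.2 -1. ] j [-0.35  0.03  1.86  0.    1.25  0.38]
shift [ 0.0583  0.0025 -0.0002] turn units [-0.01]
```

Call:
drive_tool --pt "0.02 0.002 0 0" --pt "0.04 0.002 0 0" --pt "0.05 0.002 0 0" --pt "0.055 0.002 0 0" --pt "0.058 0.002 0 0" --pt "0.06 0.002 0 0" --pt "0.06 0.002 0 0" --pt "0.06 0.002 0 0"

```text
time: 13.5
tool_pos: [0.5537, -0.1247, 0.0611]
tool_rot: [0.288, 0.646, 0.287, -0.646]
contact_force: [-0.3, -0.8, -0.6]
gripper_width: 0.742
```

Call:
drive_tool --pt "0 0 0 0" --pt "0 0 0 0"

```text
time: 13.7
tool_pos: [0.5536, -0.1248, 0.0609]
tool_rot: [0.288, 0.646, 0.287, -0.646]
contact_force: [-0.1, 0.2, 1.4]
gripper_width: 0.735
```

Call:
drive_tool --pt "0 0 0 0" --pt "0 0 0 0" --pt "0 0 0 0" --pt "0 0 0 0" --pt "0 0 0 0" --pt "-0.02 0 0 0" --pt "-0.05 0 0 0" --pt "-0.09 0 0 0" --pt "-0.13 0 0 0" --pt "-0.17 0 0 0" --pt "-0.2 0 0 0" --pt "-0.2 0 0 0" --fingers 0.085

```text
time: 14.9
tool_pos: [0.5557, -0.1254, 0.267]
tool_rot: [0.29, 0.649, 0.285, -0.643]
contact_force: [0.1, 0.2, 0.4]
gripper_width: 0.993
```

```bash
python3 -c "
from t import *
go((.478,.353,.26),-34)
go((.478,.353,.26),56)"
```

```text
t 14.9 tcp [ 0.5557 -0.1254  0.267 ] jawyaw -42.04 xdown [ 0.01  -0.004 -1.   ] w 0.993 F [0.1 0.2 0.4] j [-0.35 -0.1   1.73  0.    1.5   0.38]
shift [ 0.0044 -0.3781 -0.3033] turn units [-1.]
t 14.9 tcp [ 0.5557 -0.1254  0.267 ] jawyaw -42.04 xdown [ 0.01  -0.004 -1.   ] w 0.993 F [0.1 0.2 0.4] j [-0.35 -0.1   1.73  0.    1.5   0.38]
shift [ 0.0044 -0.3781 -0.3033] turn units [10.25]
```

Call:
drive_tool --pt "0 -0.02 -0.02 0" --pt "0 -0.055 -0.045 0" --pt "0 -0.09 -0.07 0" --pt "0 -0.125 -0.1 0" --pt "0 -0.16 -0.13 0" --pt "0 -0.195 -0.16 0" --pt "0 -0.23 -0.19 0" --pt "0 -0.27 -0.215 0" --pt "0 -0.305 -0.245 0" --pt "0 -0.34 -0.275 0" --pt "0 -0.365 -0.295 0" --pt "0 -0.378 -0.303 0"

```text
time: 16.1
tool_pos: [0.4741, 0.3557, 0.2588]
tool_rot: [-0.288, -0.645, -0.288, 0.646]
contact_force: [0.4, -0.3, -0.5]
gripper_width: 0.999
```

Call:
drive_tool --pt "0 0 0 0" --pt "0 0 0 0" --pt "0 0 0 0"

```text
time: 16.4
tool_pos: [0.4758, 0.3521, 0.2601]
tool_rot: [-0.287, -0.646, -0.287, 0.646]
contact_force: [-0.0, -1.0, -0.4]
gripper_width: 0.994
```

```bash
python3 -c "
from t import *
go((.478,.353,.172),-42)
n='scene'
a=viewer.grab_frame('top');cv2.imwrite('pics/top5.png',a)
b=viewer.grab_frame('scene');cv2.imwrite('pics/scene5.png',b)
go((.478,.353,.172),-42)
a=cv2.resize(a[170:260,300:400],None,fx=4,fy=4,interpolation=2)
b=cv2.resize(b[90:180,370:470],None,fx=4,fy=4,interpolation=2)
cv2.imwrite('pics/e5.png',np.hstack([a,b]))
"
```

```text
t 16.4 tcp [0.4758 0.3521 0.2601] jawyaw -42.14 xdown [-0.    -0.001 -1.   ] w 0.994 F [-0.  -1.  -0.4] j [ 0.51 -0.03  1.68 -0.    1.5   1.25]
shift [ 0.0881  0.001  -0.0021] turn units [-0.02]
t 16.5 tcp [0.4759 0.3523 0.2603] jawyaw -42.15 xdown [ 0. -0. -1.] w 0.992 F [-0.3  0.4 -0.5] j [ 0.51 -0.03  1.68 -0.    1.5   1.25]
shift [ 0.0883  0.0011 -0.0019] turn units [-0.02]
```

View pics/e5.png

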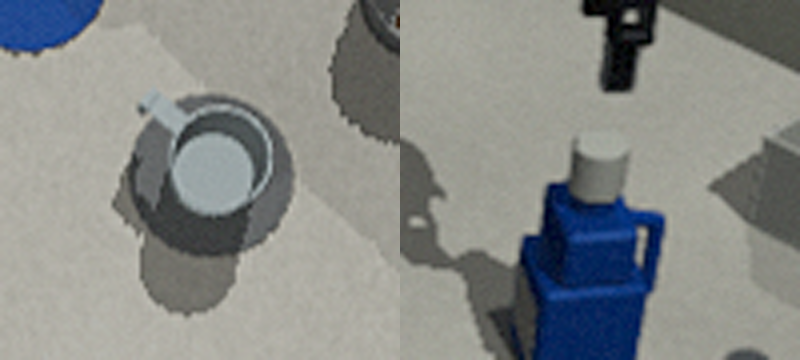

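Call:
drive_tool --pt "0.02 0.001 -0.002 0" --pt "0.04 0.001 -0.002 0" --pt "0.055 0.001 -0.002 0" --pt "0.065 0.001 -0.002 0" --pt "0.075 0.001 -0.002 0" --pt "0.082 0.001 -0.002 0" --pt "0.088 0.001 -0.002 0" --pt "0.088 0.001 -0.002 0"

```text
time: 17.3
tool_pos: [0.4772, 0.3543, 0.1716]
tool_rot: [-0.287, -0.646, -0.287, 0.646]
contact_force: [0.2, 0.4, -0.8]
gripper_width: 0.992
```

Call:
drive_tool --pt "0 0 0 0" --pt "0 0 0 0" --pt "0 0 0 0" --pt "0 0 0 0" --pt "0 0 0 0" --pt "0 0 0 0" --pt "0 0 0 0" --fingers 0.02

```text
time: 18.0
tool_pos: [0.4782, 0.3544, 0.1732]
tool_rot: [0.288, 0.647, 0.287, -0.645]
contact_force: [1.1, -1.9, 3.7]
gripper_width: 0.431
```

Call:
drive_tool --pt "-0.01 0 0 0" --pt "-0.02 0 0 0" --pt "-0.035 0 0 0" --pt "-0.05 0 0 0" --pt "-0.05 0 0 0"

```text
time: 18.5
tool_pos: [0.479, 0.3554, 0.2263]
tool_rot: [0.287, 0.648, 0.288, -0.644]
contact_force: [1.4, -0.1, -5.2]
gripper_width: 0.424
```

```bash
python3 -c "
from t import *
go((.566,.141,.22),-30)"
```

```text
t 18.5 tcp [0.479  0.3554 0.2263] jawyaw -42.03 xdown [ 0.006  0.003 -1.   ] w 0.424 F [ 1.4 -0.1 -5.2] j [ 0.51 -0.    1.71  0.    1.43  1.25]
shift [0.0061 0.2082 0.101 ] turn units [-1.5]
```

Call:
drive_tool --pt "0 0.01 0.005 0" --pt "0 0.03 0.015 -0.2" --pt "0 0.055 0.027 -0.5" --pt "0 0.085 0.041 -0.8" --pt "0 0.115 0.056 -1.1" --pt "0 0.145 0.07 -1.4" --pt "0 0.172 0.083 -1.6" --pt "0 0.193 0.094 -1.6" --pt "0 0.204 0.099 -1.6" --pt "0 0.208 0.101 -1.6" --pt "0 0.208 0.101 -1.6" --pt "0 0.208 0.101 -1.6"

```text
time: 19.7
tool_pos: [0.5639, 0.1409, 0.2221]
tool_rot: [-0.358, -0.61, -0.358, 0.61]
contact_force: [0.1, 1.0, -6.5]
gripper_width: 0.432
```

```bash
python3 -c "
from t import *
go((.566,.141,.173),-29)"
```

```text
t 19.7 tcp [0.5639 0.1409 0.2221] jawyaw -29.19 xdown [-0.001  0.001 -1.   ] w 0.432 F [ 0.1  1.  -6.5] j [ 0.12 -0.03  1.74  0.    1.43  0.63]
shift [ 0.0491  0.0018 -0.0011] turn units [-0.02]
```

Call:
drive_tool --pt "0.015 0.001 -0.001 0" --pt "0.03 0.001 -0.001 0" --pt "0.04 0.001 -0.001 0" --pt "0.045 0.001 -0.001 0" --pt "0.047 0.001 -0.001 0" --pt "0.048 0.001 -0.001 0" --pt "0.048 0.001 -0.001 0" --pt "0.048 0.001 -0.001 0"

```text
time: 20.5
tool_pos: [0.5661, 0.1405, 0.1751]
tool_rot: [0.358, 0.61, 0.357, -0.61]
contact_force: [-0.3, -0.4, -6.0]
gripper_width: 0.426
```

Call:
drive_tool --pt "0.001 0 0 0" --pt "0.001 0 0 0" --pt "0.001 0 0 0"

```text
time: 20.8
tool_pos: [0.5657, 0.1405, 0.1734]
tool_rot: [0.358, 0.61, 0.358, -0.61]
contact_force: [-0.8, -0.8, -7.3]
gripper_width: 0.426
```

Call:
drive_tool --pt "0.001 0 0 0" --pt "0.001 0 0 0" --pt "0.001 0 0 0"

```text
time: 21.1
tool_pos: [0.566, 0.1405, 0.1732]
tool_rot: [0.358, 0.61, 0.357, -0.61]
contact_force: [-0.9, -0.2, -0.8]
gripper_width: 0.426
```

Contact: weight taken up. Release and rise.

Call:
drive_tool --pt "0 0 0 0" --pt "0 0 0 0" --pt "0 0 0 0" --pt "0 0 0 0" --pt "0 0 0 0" --pt "0 0 0 0" --pt "-0.02 0 0 0" --pt "-0.05 0 0 0" --pt "-0.08 0 0 0" --pt "-0.1 0 0 0" --pt "-0.1 0 0 0" --fingers 0.085

```text
time: 22.2
tool_pos: [0.5674, 0.1407, 0.2766]
tool_rot: [0.359, 0.612, 0.357, -0.608]
contact_force: [0.5, -0.5, 1.4]
gripper_width: 0.992
```

```bash
python3 -c "
from t import *
go((.431,-.3575,.2),-89)"
```

```text
t 22.2 tcp [0.5674 0.1407 0.2766] jawyaw -29.24 xdown [ 0.007  0.001 -1.   ] w 0.992 F [ 0.5 -0.5  1.4] j [ 0.12 -0.06  1.68  0.    1.52  0.63]
shift [0.0752 0.1238 0.5017] turn units [7.47]
```

Call:
drive_tool --pt "0 0.008 0.03 0.4" --pt "0 0.018 0.075 1.1" --pt "0 0.03 0.12 1.8" --pt "0 0.041 0.165 2.5" --pt "0 0.052 0.21 3.2" --pt "0 0.063 0.255 3.9" --pt "0 0.074 0.3 4.6" --pt "0 0.086 0.345 5.3" --pt "0.01 0.097 0.39 6.0" --pt "0.03 0.108 0.435 6.7" --pt "0.05 0.118 0.475 7.4" --pt "0.07 0.124 0.502 7.47"

```text
time: 23.4
tool_pos: [0.427, -0.3601, 0.1997]
tool_rot: [-0.004, -0.707, -0.005, 0.708]
contact_force: [0.2, 0.0, -0.5]
gripper_width: 0.993
```

Call:
drive_tool --pt "0 0 0 0" --pt "0 0 0 0" --pt "0 0 0 0"

```text
time: 23.7
tool_pos: [0.4291, -0.3573, 0.2025]
tool_rot: [0.007, 0.707, 0.007, -0.707]
contact_force: [0.8, 0.4, 0.0]
gripper_width: 0.997
```

```bash
python3 -c "
from t import *
a=viewer.grab_frame('top');cv2.imwrite('pics/top6.png',a)
b=viewer.grab_frame('scene');cv2.imwrite('pics/scene6.png',b)
go((.431,-.3575,.044),-89)
a=cv2.resize(a[165:295,130:290],None,fx=2.5,fy=2.5,interpolation=2)
b=cv2.resize(b[130:260,335:495],None,fx=2.5,fy=2.5,interpolation=2)
cv2.imwrite('pics/e6.png',np.hstack([a,b]))
"
```

```text
t 23.8 tcp [ 0.4295 -0.3574  0.2033] jawyaw -88.9 xdown [ 0.001 -0.001 -1.   ] w 0.999 F [ 0.4 -0.3  0.3] j [-0.83 -0.07  1.81  0.    1.4   0.72]
shift [ 0.1593 -0.     -0.0013] turn units [0.01]
```

View pics/e6.png

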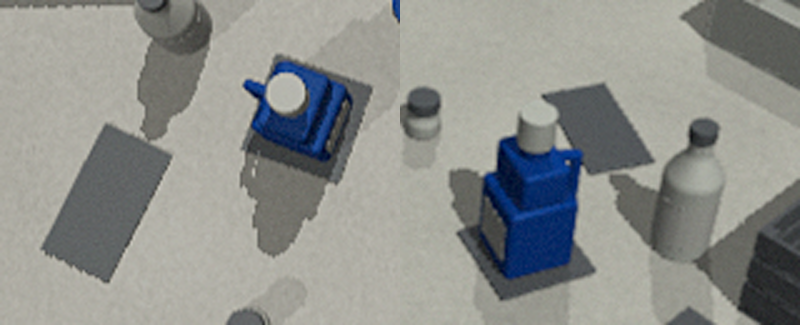

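```bash
python3 - <<'E'
from fit import *
t=lambda *a:np.array(a)/2.5+[130,165]
s=lambda *a:(np.array(a)-[400,0])/2.5+[335,130]-[2,2.3]
ob=rect(75,40,4)
T=[("top",ob[[2,1,0,3]],t((108,124),(172,154),(107,282),(42,248)))]
Sc=[("scene",ob[[0,1,2,3]],s((543,96),(592,173),(653,161),(605,84)))]
for o in(T,Sc,T+Sc):
    p,e,_=fit(o,(.48,.353,-.48)); print(p.round(4),np.degrees(p[2]).round(1),e.round(2))
print("jug cap",unproj("top",t((287,94)),.189).round(4),unproj("scene",s((539,109)),.189).round(4))
E
```

```text
[ 0.4823  0.3524 -0.4846] -27.8 0.56
[ 0.4799  0.3585 -0.4688] -26.9 0.53
[ 0.4821  0.3541 -0.4778] -27.4 0.85
jug cap [[0.5642 0.1379 0.189 ]] [[0.5589 0.1483 0.189 ]]
```

Call:
drive_tool --pt "0.04 0 -0.001 0" --pt "0.08 0 -0.001 0" --pt "0.11 0 -0.001 0" --pt "0.135 0 -0.001 0" --pt "0.15 0 -0.001 0" --pt "0.158 0 -0.001 0" --pt "0.158 0 -0.001 0"

```text
time: 24.5
tool_pos: [0.4298, -0.3577, 0.0442]
tool_rot: [-0.006, -0.707, -0.007, 0.707]
contact_force: [-0.5, 0.2, -0.1]
gripper_width: 0.997
```

Call:
drive_tool --pt "0 0 0 0" --pt "0 0 0 0" --pt "0 0 0 0" --pt "0 0 0 0" --pt "0 0 0 0" --pt "0 0 0 0" --pt "0 0 0 0" --fingers 0.03

```text
time: 25.2
tool_pos: [0.4306, -0.3592, 0.0461]
tool_rot: [0.007, 0.708, 0.005, -0.706]
contact_force: [0.3, 0.9, 5.5]
gripper_width: 0.547
```

Call:
drive_tool --pt "-0.03 0 0 0" --pt "-0.07 0 0 0" --pt "-0.12 0 0 0" --pt "-0.17 0 0 0" --pt "-0.21 0 0 0" --pt "-0.22 0 0 0" --pt "-0.22 0 0 0"

```text
time: 25.9
tool_pos: [0.4301, -0.3586, 0.2659]
tool_rot: [0.007, 0.708, 0.005, -0.706]
contact_force: [-0.2, 0.3, -2.2]
gripper_width: 0.549
```

```bash
python3 -c "
from t import *
go((.4825,.3535,.266),62.5)"
```

```text
t 25.9 tcp [ 0.4301 -0.3586  0.2659] jawyaw -89.01 xdown [ 0.002 -0.002 -1.   ] w 0.549 F [-0.2  0.3 -2.2] j [-0.83 -0.11  1.75 -0.    1.51  0.73]
shift [-0.0017 -0.7111 -0.0648] turn units [3.56]
```

Call:
drive_tool --pt "0 -0.02 -0.002 0" --pt "0 -0.055 -0.005 0.2" --pt "0 -0.095 -0.008 0.5" --pt "0 -0.135 -0.012 0.8" --pt "0 -0.175 -0.016 1.1" --pt "0 -0.215 -0.02 1.4" --pt "0 -0.255 -0.024 1.7" --pt "0 -0.295 -0.027 2.0" --pt "0 -0.335 -0.03 2.2" --pt "0 -0.375 -0.034 2.4" --pt "0 -0.41 -0.037 2.5" --pt "0 -0.43 -0.039 2.5"

```text
time: 27.1
tool_pos: [0.4588, 0.0756, 0.2602]
tool_rot: [0.116, -0.695, 0.116, 0.7]
contact_force: [0.2, -0.8, -1.7]
gripper_width: 0.552
```

```bash
python3 -c "
from t import *
go((.4825,.3535,.266),62.5)"
```

```text
t 27.1 tcp [0.4588 0.0756 0.2602] jawyaw -108.85 xdown [-0.007  0.001 -1.   ] w 0.552 F [ 0.2 -0.8 -1.7] j [ 0.   -0.35  1.95  0.    1.54  1.9 ]
shift [-0.0057 -0.2707  0.0674] turn units [1.08]
```

Call:
drive_tool --pt "0 -0.025 0.006 0.1" --pt "0 -0.06 0.015 0.3" --pt "0 -0.1 0.025 0.5" --pt "0 -0.14 0.035 0.7" --pt "0 -0.18 0.045 0.9" --pt "0 -0.22 0.055 1.08" --pt "0 -0.25 0.063 1.08" --pt "0 -0.268 0.067 1.08" --pt "0 -0.273 0.067 1.08" --pt "0 -0.273 0.067 1.08" --pt "0 -0.273 0.067 1.08" --pt "0 -0.273 0.067 1.08"

```text
time: 28.3
tool_pos: [0.4868, 0.3513, 0.2642]
tool_rot: [0.169, -0.686, 0.17, 0.687]
contact_force: [1.0, -0.3, -1.3]
gripper_width: 0.553
```

```bash
python3 -c "
from t import *
go((.482,.3535,.1),62.5)"
```

```text
t 28.3 tcp [0.4868 0.3513 0.2642] jawyaw -117.73 xdown [-0. -0. -1.] w 0.553 F [ 1.  -0.3 -1.3] j [ 0.5  -0.01  1.65 -0.    1.5   2.56]
shift [0.1642 0.0002 0.0053] turn units [-0.03]
```

Call:
drive_tool --pt "0.03 0 0.003 0" --pt "0.07 0 0.005 0" --pt "0.11 0 0.005 0" --pt "0.145 0 0.005 0" --pt "0.16 0 0.005 0" --pt "0.164 0 0.005 0" --pt "0.164 0 0.005 0" --pt "0.164 0 0.005 0"

```text
time: 29.1
tool_pos: [0.4839, 0.3555, 0.103]
tool_rot: [-0.17, 0.688, -0.168, -0.685]
contact_force: [-0.3, 0.0, -1.0]
gripper_width: 0.548
```

```bash
python3 -c "
from t import *
go((.482,.3535,.047),62.5)"
```

```text
t 29.1 tcp [0.4839 0.3555 0.103 ] jawyaw -117.66 xdown [ 0.004  0.002 -1.   ] w 0.548 F [-0.3  0.  -1. ] j [0.51 0.12 1.79 0.   1.22 2.56]
shift [0.056  0.0029 0.0009] turn units [-0.02]
```

Call:
drive_tool --pt "0.02 0.002 0 0" --pt "0.035 0.002 0 0" --pt "0.045 0.002 0 0" --pt "0.051 0.002 0 0" --pt "0.054 0.002 0 0" --pt "0.055 0.002 0 0" --pt "0.055 0.002 0 0" --pt "0.055 0.002 0 0"

```text
time: 29.9
tool_pos: [0.4818, 0.3533, 0.0461]
tool_rot: [-0.169, 0.687, -0.169, -0.686]
contact_force: [-0.7, -0.4, 2.3]
gripper_width: 0.548
```

Call:
drive_tool --pt "0.001 0 0 0" --pt "0.001 0 0 0" --pt "0.001 0 0 0"

```text
time: 30.2
tool_pos: [0.4819, 0.3534, 0.0461]
tool_rot: [-0.169, 0.687, -0.169, -0.686]
contact_force: [-4.8, -2.1, 7.8]
gripper_width: 0.548
```

Down on the pad (contact +8 N). Release, rise, retreat.

Call:
drive_tool --pt "-0.001 0 0 0" --pt "-0.001 0 0 0" --pt "-0.001 0 0 0" --pt "-0.001 0 0 0" --pt "-0.001 0 0 0" --pt "-0.001 0 0 0" --pt "-0.03 0 0 0" --pt "-0.08 0 0 0" --pt "-0.13 0 0 0" --pt "-0.18 0 0 0" --pt "-0.22 0 0 0" --pt "-0.22 0 0 0" --fingers 0.084

```text
time: 31.4
tool_pos: [0.4843, 0.3547, 0.2734]
tool_rot: [-0.172, 0.69, -0.165, -0.683]
contact_force: [-0.7, -0.0, 1.0]
gripper_width: 0.987
```

```bash
python3 -c "
from t import *
go((.36,-.35,.27),62.5)"
```

```text
t 31.4 tcp [0.4843 0.3547 0.2734] jawyaw -117.63 xdown [ 0.013  0.007 -1.   ] w 0.987 F [-0.7 -0.   1. ] j [ 0.51 -0.03  1.65  0.    1.5   2.56]
shift [-0.0032  0.682  -0.2168] turn units [-0.02]
```

Call:
drive_tool --pt "0 0.03 -0.01 0" --pt "0 0.07 -0.022 0" --pt "0 0.115 -0.036 0" --pt "0 0.16 -0.05 0" --pt "0 0.205 -0.065 0" --pt "0 0.25 -0.08 0" --pt "0 0.295 -0.094 0" --pt "0 0.34 -0.108 0" --pt "0 0.385 -0.122 0" --pt "0 0.43 -0.136 0" --pt "0 0.475 -0.15 0" --pt "0 0.5 -0.158 0"

```text
time: 32.6
tool_pos: [0.3881, -0.1658, 0.2635]
tool_rot: [0.17, -0.686, 0.17, 0.687]
contact_force: [0.6, 0.4, -1.0]
gripper_width: 0.985
```

Call:
drive_tool --pt "0 0.04 -0.012 0" --pt "0 0.08 -0.025 0" --pt "0 0.12 -0.038 0" --pt "0 0.15 -0.047 0" --pt "0 0.15 -0.047 0" --pt "0 0.15 -0.047 0" --pt "0 0.15 -0.047 0"

```text
time: 33.3
tool_pos: [0.3615, -0.317, 0.2638]
tool_rot: [0.169, -0.687, 0.168, 0.687]
contact_force: [0.0, -0.0, -0.2]
gripper_width: 0.985
```

```bash
python3 -c "
from t import *
a=viewer.grab_frame('top');cv2.imwrite('pics/top7.png',a)
b=viewer.grab_frame('scene');cv2.imwrite('pics/scene7.png',b)
go((.36,-.35,.27))
a=cv2.resize(a[120:320,130:450],None,fx=2.4,fy=2.4,interpolation=2)
cv2.imwrite('pics/e7.png',a); cv2.imwrite('pics/e8.png',cv2.resize(b[110:310,250:530],None,fx=2.8,fy=2.8,interpolation=2))
"
```

```text
t 33.4 tcp [ 0.3617 -0.3169  0.2641] jawyaw -117.55 xdown [-0.  0. -1.] w 0.985 F [-0.   0.2 -0.2] j [-0.87 -0.31  1.92  0.    1.54  1.18]
shift [-0.0059  0.0302 -0.0138] turn units []
```

View pics/e7.png

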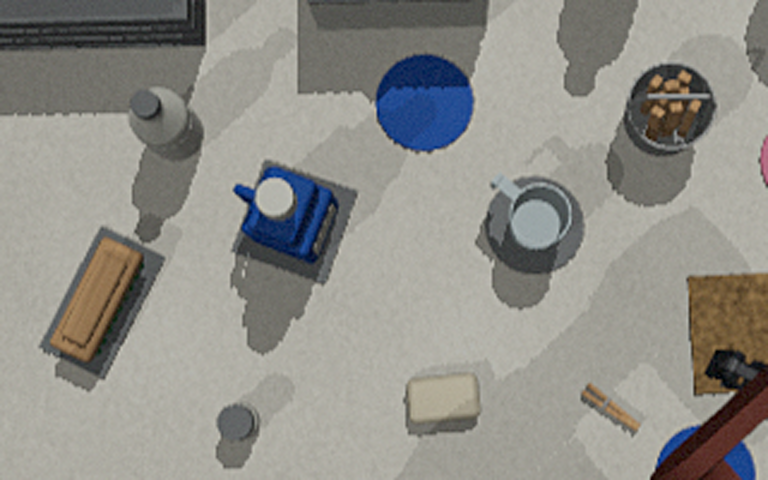

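View pics/e8.png

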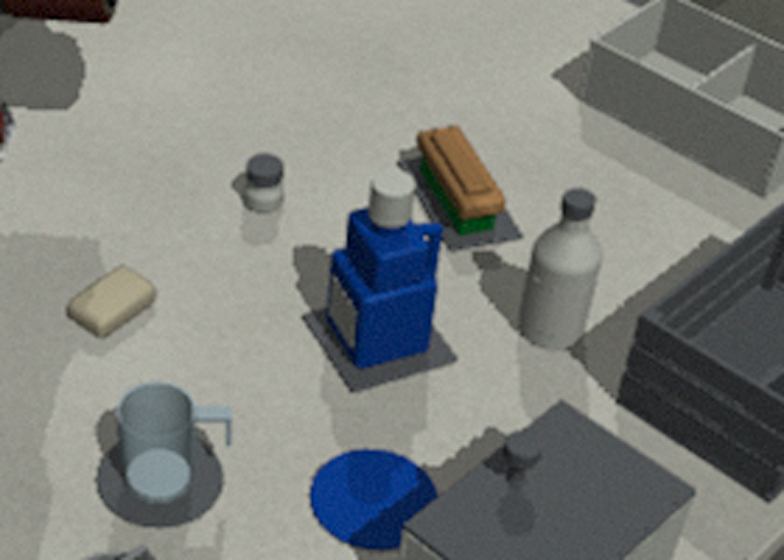

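```bash
python3 - <<'E'
from t import *
t=lambda *a:np.array(a)/2.4+[130,120]
print("brush",unproj("top",t((98,299)),.052),unproj("scene",np.array([461,172])/2.8+[250,110]-[2,2.3],.054),"pad",unproj("top",t((103,309)),.004))
print("jug",unproj("top",t((275,197)),.189),"cup floor",unproj("top",t((536,223)),.007),"round",unproj("top",t((534.5,224)),.004))
from plant import manip
print(manip.job_done())
E
```

```text
brush [[0.48154882 0.34545347 0.052     ]] [[0.49006887 0.34047745 0.054     ]] pad [[0.47423933 0.35251788 0.004     ]]
jug [[0.56538894 0.13841427 0.189     ]] cup floor [[ 0.55716102 -0.12574135  0.007     ]] round [[ 0.55647329 -0.12424326  0.004     ]]
the job is handed in; nothing more can be done
None
```

I finished the job and handed it in at about 33 s of the 112 s. I set the brush on the cork mat and let go. Then I put the cup on the round pad, the jug on the square pad, and the brush, bristles down, lengthwise on the oblong pad. I opened the gripper and moved it clear before handing in.

In the last pictures all three stood upright on their pads. The softener, soap and basket looked undisturbed.

| Item | Offset from the middle of its pad (last check) |
|---|---|
| Cup | 1–2 mm |
| Jug | about 3 mm (an earlier look by the scene camera: about 10 mm) |
| Brush | about 7–10 mm (top camera), 12–20 mm (scene camera, rough) |

- **Brush:** its offset was the largest. The spread comes from reading points by eye and from two readings of the pad's centre that differ by about 8 mm. I ran this check in the same script that handed the job in, so I saw the result too late to correct it.
- **Cameras:** the two disagreed by about 8–11 mm in x. I tested the scene camera against the closed fingertips at a known position and found it about 2 px off, so I corrected it. I mostly trusted the top camera.

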